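# Index the funnel arm over the next receiver

### The arm

A 6-joint arm with a two-finger parallel gripper is mounted at the origin on a cart in front of the work surface, level with it; the furniture and walls round the work are solid. World frame = base frame: x ahead of the robot, y to its left, z up, the work surface at z = 0. Lengths are in m, angles in rad, forces in N, time in s.
With the tool pointing down it reaches from about 0.35 to 1 m from the base axis. Payload 7.1 kg.
Tool frame: the origin (TCP) lies on the centre line of the jaws, within the pads' length; the fingertips stand 22 mm ahead of it and the grasp point (between the pads) lies 3 mm ahead of it; z points along the fingers, y is the line along which they close (so a half turn about z gives the same grasp; the last joint's range is limited). The gripper opens to 85 mm and grips with 20 to 120 N. Pads are 22 mm wide; open, the fingers measure 114 mm over their backs; the gripper's body (76 mm by 85 mm) begins 54 mm behind the grasp point. The pads swing forward as they close: fully open they stand 13 mm farther back than shut.
Start: joints at [-1.28, 0.423, 1.63, -0, 1.089, -0.019], TCP at [0.191, -0.595, 0.253] pointing down, gripper open.
Joint ranges: [-3, 3], [-0.9, 2.11], [0.09, 2.58], [-1.31, 4.45], [0.11, 2.69], [-2.54, 2.54]. Speed limits (rad/s): [2.39, 2.39, 3.01, 3.14, 3.14, 3.14].

### API

Orientations are given as a unit quaternion [x, y, z, w].
In Python, from workcell import bot gives the robot as it stands. The module is installed in compiled form; this text tells all that it offers.
- The arm moves only by the tool servo_tool, never from a script. Its argument "series" is text: rows parted by semicolons, each of 7 numbers parted by spaces: the opening, from 0 (shut) to 1 (fully open), then the shift along the tool's x, y, z in units of 30 mm (1.0 is 30 mm), then the turn, a rotation vector about the tool's x, y, z in units of 5 degrees (1.0 is 5 degrees). In form: claw dx dy dz wx wy wz; .... A call has exactly 10 rows; each row shifts and turns the commanded pose from where the row before left it, along the tool's axes as they then stand; what a row does not reach is not made up. A row lasts 1/12 s, in which the tool goes at most 41.7 mm and 7.16 degrees, less where a joint would pass 70% of its speed; a pose out of reach is approached as far as the arm can. A call is refused whole if a number of a shift passes 1 or a number of a turn 1, either way. A call with a gripper value outside its range is refused whole. The fingers move at their own pace and stop on an object; "squeeze" is the grip in N (left out, the last holds). Time passes only in rows, so rows that do not move let the fingers close, or fill a call up. It gives the time, the measured TCP pose, the force, the opening and the grip force at its end, in the units of the state.
- bot.sense(): the state, without advancing time (a new reading comes with each control period).
- bot.get_image(name): name is "scene" or "top" or "wrist"; returns the picture (420x560x3 uint8, red, green, blue); there is no depth.
- bot.camera_info(name): a dict with "fx", "fy", "cx", "cy" (pixels), "dist_coeffs" ([k1, k2, p1, p2, k3] as OpenCV has them; the pictures are not rectified), "world_from_camera" (4x4, takes a point from camera to world coordinates). Camera axes: x right, y down, z forward; pixel columns grow to the right and rows downward; lengths in m; the calibration is good to about 2 mm. A picture is of the moment at which its call begins: read the wrist's pose just before it. camera_info takes no time and is no camera call; for the wrist camera it gives the pose at the moment of the call.
- bot.hand_in(): hands the job in; it is judged then, once.
Trained networks look in the newest picture that a camera, given by its name, has taken for a name from the list of things; names that differ only in an ending like _2 or _b are one class to them, and where a whole thing is asked for, a point or a joint stands for the part that bears it (a point fixed in the world has none). Each returns a list of dicts, best first, with "score" (0 to 1); they miss things now and then, are a little off and sometimes report something else, mostly with a low value. They report only what shows in the picture. A call takes as long as a camera call. They do not tell look-alikes from the thing itself.
- bot.find_in(query, camera): "position" ([column, row] in pixels, amid what is visible of it).
- bot.cut_out(query, camera): "region" (420x560 bool, what is visible of it) and "position" ([column, row] in pixels, amid what is visible of it).
The state is a dict: "time_s": time; "joint_positions": joint angles; "joint_vel": joint speeds; "joint_torque": joint torques, N m; "tool_pos": TCP position; "orientation": TCP orientation; "wrist_force": force on the tool from outside, world axes, zero at the start; "ft_torque": the same for the moment, N m; "finger_gap": finger opening in m; "gripper_force": force on a finger pad.
Only numpy, scipy, OpenCV 4.12 (cv2) and the standard library are available. Lean on these libraries where they do the work, as an engineer would, in place of code of your own. Each camera call takes 0.05 s, during which the arm holds its last target. There are 200 camera calls.

### The job

The funnel of this swing-arm filtering stand hangs over the middle beaker; move it one hole on, so that it hangs over the other beaker, the clean one next to it, and not over the stoppered flask on the other side. Hook a fingertip into the pull ring from the robot's side, lift the spring pin out of the index plate, swing the arm by the ring to the next hole and let the pin drop fully home there. Do not grip or pinch anything, do not swing past that hole, and leave the beakers, the flask, the rubber stopper and the wash bottle standing where they are.

Things in the scene. Friction and masses are not known exactly. Their poses are not given: they have to be found in the camera images.
- stand: fixed swing-arm funnel stand: grey base plate 150 x 200 x 13 mm, steel post 18 mm in diameter. Origin: on the post's axis, about which the arm swings, at bench height; z up, x away from the index plate (roughly away from the robot), y to the side where the receivers stand
- plate_mid (a point): middle hole of the index plate, at its mouth, 160 mm above the bench, 100 mm from the post's axis on the robot's side. The plate is a level steel ring sector fixed to the stand, 8 mm thick, radii 80 to 120 mm, 146 degrees wide, with five holes of 12.5 mm on the 100 mm radius, 30 degrees (0.524 rad) apart. Axes as the stand's
- swing_arm (a joint): angle of the arm about the post, rad, positive anticlockwise from above; the holes lie at -1.047, -0.524, 0 (start), 0.524, 1.047, stops at -1.07 and 1.07. Bent arm of flat bars 24 mm wide, tops 171 mm above the bench, hub 38 mm wide up to 192 mm: a short leg to the robot's side with the pin, 55 degrees clockwise from it the leg with the funnel. Pin out, slight friction (0.1 N m), stays where left
- index_pin (a joint): lift of the spring index pin, m: 0 home in a hole, 0.020 upper stop; slides straight up in its sleeve on the arm, 100 mm from the post's axis. 10 mm thick, round nose, tip 10 mm below the plate's top when home, so clear from 0.010 on. It takes about 6 N at 0, 8 N at 0.010, 11 N at 0.020. Let go between holes it rides on the plate; within 3 mm of a hole it centres itself and drops in
- ring_center (a point): centre of the steel pull ring on the pin's head, 44 mm inside, wire 5 mm, centre 229 mm above the bench when home, 12 mm nearer the post than the pin's axis. x is level, from the ring towards the post (the way a finger goes in), z up. The ring stands across x, its top leaning 30 degrees towards the post: a finger tilted 35 to 45 degrees from vertical goes in forwards. Pin head below: top at 205 mm
- funnel_outlet (a point): lower end of the funnel's stem, 165 mm from the post's axis, 92 mm above the bench. The red plastic funnel (68 mm wide at the mouth, 96 mm tall) is fixed in a ring at the end of the arm's longer leg, its mouth 188 mm above the bench
- beaker_filling: low glass beaker 66 mm wide, 82 mm tall, at the middle station under the funnel at the start; loose; origin: centre of its underside
- beaker_empty: glass beaker 72 mm wide, 85 mm tall, at the station next to the middle one, on either side, 165 mm from the post's axis and 30 degrees round from the middle beaker, where the funnel has to go; loose; origin: centre of its underside
- flask_done: conical flask 68 mm wide, 118 mm tall, closed with a grey stopper, at the station on the other side; it is taller than the funnel's outlet, which would knock it over; loose; origin: centre of its underside
- stopper: spare brown rubber stopper, 29 mm wide, 26 mm tall, standing on the bench to the right of the stand; loose; origin: centre of its underside
- wash_bottle: white wash bottle with a bent spout, 80 x 113 x 214 mm, to the right of the stand; loose; origin: underside, near the body's centre
Not all that is in view belongs to the job. What is shaped like the flask_done but brown or purple is not meant.

How it is judged:
On the way, in this order (a step that is already met when the one before it is completed fails the run):
1. the pin is lifted clear of its hole by the ring while the arm is still at the middle station (value of joint index_pin above 0.009 m and value of joint swing_arm between -0.2 and 0.2 rad), for 0.05 s.
2. the arm has swung so that the funnel's outlet is over the empty beaker (horizontal distance between funnel_outlet and beaker_empty below 0.02 m), for 0.1 s.
At the end, for the whole second after the job is handed in: The funnel's outlet is over the empty beaker (within 15 mm of its axis, seen from above), the pin has sprung fully home in that hole (lift under 2 mm), the arm is at rest, and the beakers and the flask stand upright (horizontal distance between funnel_outlet and beaker_empty below 0.015 m and value of joint index_pin below 0.002 m and velocity of joint swing_arm between -0.03 and 0.03 rad/s and angle between each of beaker_empty, beaker_filling, flask_done's own z axis and vertical below 0.08 rad); the robot touches nothing.
It fails at once if the arm is swung past the neighbouring hole (value of joint swing_arm above 0.72 rad or value of joint swing_arm below -0.72 rad).
It fails at once if the ring is gripped or wrenched (more than 32 N on it) (contact force between the fingers and index_pin above 32 N).
It fails at once if a receiver is pushed away or lifted (distance of any of beaker_empty, beaker_filling, flask_done from where it was at the start of the episode above 0.015 m).
It fails at once if the rubber stopper or the wash bottle is moved (distance of any of stopper, wash_bottle from where it was at the start of the episode above 0.02 m).
It also fails if it takes over 40 s, if anything falls off the work surface, if the arm or the gripper's body presses on something with over 40 N, if the wrist force passes 120 N, or if a joint passes its speed limit or range.

## Working session

There is one attempt and no reset: what is moved stays moved. The work goes in short steps, Python scripts to look and compute and a tool call to move; the robot and the scene stay as the last step left them, time stands still between calls to the robot, and variables do not carry over. Pictures are saved under pics/ and viewed, at most 10 in all, crops included, and the job is handed in when it is done.

Besides the shell and the picture viewer there is one more tool, called as name(argument=value, ...) on one line, values as JSON. servo_tool: Moves the arm, as the interface text tells. Its arguments: {"type":"object","properties":{"series":{"type":"string"},"squeeze":{"type":"number"}},"required":["series"]}

```bash
mkdir -p pics
python3 - <<'E'
from workcell import bot
import cv2,numpy as np
np.set_printoptions(precision=4,suppress=True)
s=bot.sense();print(s['tool_pos'],s['orientation'],s['finger_gap'],s['time_s'])
for c in ['scene','top']:
    im=bot.get_image(c);cv2.imwrite(f'pics/{c}0.png',im[:,:,::-1])
    i=bot.camera_info(c);print(c,i['fx'],i['fy'],i['cx'],i['cy'],i['dist_coeffs']);print(np.array(i['world_from_camera']))
    for q in ['ring_center','beaker_empty','beaker_filling','flask_done','stand','index_pin','swing_arm','funnel_outlet']:
        try: print(q,[(np.round(d['position']),round(d['score'],2)) for d in bot.find_in(q,c)[:3]])
        except Exception as e: print(q,e)
E
```

```text
[ 0.1904 -0.5947  0.2525] [ 0.988   0.1543 -0.0001 -0.0008] 0.08533158496996159 0.0
scene 418.31486679035913 418.31486679035913 285.6256085748111 209.2319930181703 [-0.0182  0.      0.      0.      0.    ]
[[-0.7797 -0.3187  0.539   0.0076]
 [-0.6259  0.4213 -0.6563  0.6556]
 [-0.018  -0.8491 -0.528   0.7145]
 [ 0.      0.      0.      1.    ]]
ring_center []
beaker_empty [(array([208., 289.]), 0.78), (array([280., 280.]), 0.16)]
beaker_filling [(array([250., 290.]), 0.67)]
flask_done [(array([280., 277.]), 0.83), (array([320., 305.]), 0.8), (array([330., 259.]), 0.79)]
stand [(array([250., 240.]), 0.67)]
index_pin [(array([267., 204.]), 0.47)]
swing_arm [(array([243., 225.]), 0.94), (array([266., 194.]), 0.57)]
funnel_outlet [(array([243., 226.]), 0.95), (array([248., 239.]), 0.49)]
top 494.4344728836661 494.4344728836661 272.774089137747 196.19762541884592 [-0.0173  0.      0.      0.      0.    ]
[[-0.0208 -0.991   0.132   0.4038]
 [-0.9997  0.0218  0.0061 -0.0173]
 [-0.0089 -0.1319 -0.9912  1.1844]
 [ 0.      0.      0.      1.    ]]
ring_center [(array([259., 172.]), 0.7)]
beaker_empty [(array([177., 175.]), 0.98)]
beaker_filling [(array([213., 208.]), 0.68)]
flask_done [(array([242., 217.]), 0.65), (array([235., 268.]), 0.64)]
stand [(array([241., 157.]), 0.71), (array([221., 174.]), 0.29)]
index_pin [(array([254., 171.]), 0.54)]
swing_arm [(array([224., 174.]), 0.74)]
funnel_outlet [(array([220., 172.]), 0.72)]
```

View pics/scene0.png

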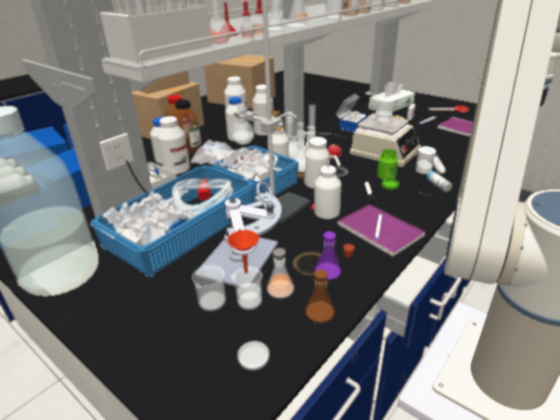

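View pics/top0.png

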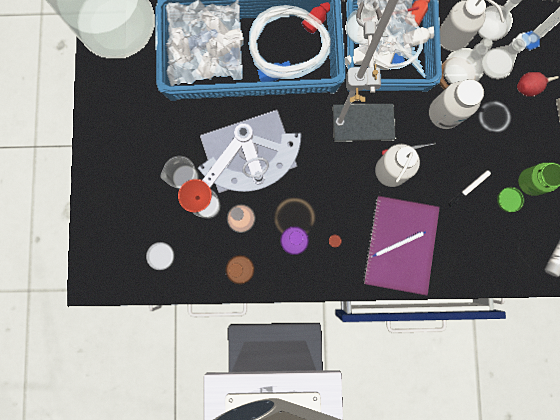

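Top view: the hub is at (243,131), the ring near (257,168), the funnel at (196,196) and the clean beaker at (178,172). There are three flask candidates. The orange one with the grey stopper at (242,217) stands at the station 30° round from the middle beaker, so it is flask_done. The brown (240,270) and purple (294,240) ones are decoys. I'll confirm this in an enlarged crop and triangulate.

```bash
cat > h.py <<'E'
from workcell import bot
import cv2,numpy as np
np.set_printoptions(precision=4,suppress=True)
def ray(c,px):
    i=bot.camera_info(c);K=np.array([[i['fx'],0,i['cx']],[0,i['fy'],i['cy']],[0,0,1.]])
    p=cv2.undistortPoints(np.array([[px]],float),K,np.array(i['dist_coeffs'])).ravel()
    T=np.array(i['world_from_camera']);return T[:3,3],T[:3,:3]@np.array([p[0],p[1],1])
def at(c,px,z):
    o,d=ray(c,px);return o+d*(z-o[2])/d[2]
def proj(c,P):
    i=bot.camera_info(c);K=np.array([[i['fx'],0,i['cx']],[0,i['fy'],i['cy']],[0,0,1.]])
    T=np.linalg.inv(np.array(i['world_from_camera']))
    return cv2.projectPoints(np.atleast_2d(np.array(P,float)),cv2.Rodrigues(T[:3,:3])[0],T[:3,3],K,np.array(i['dist_coeffs']))[0][:,0]
E
python3 - <<'E'
from h import *
im=cv2.imread('pics/top0.png');a=cv2.resize(im[105:245,150:340],None,fx=4,fy=4,interpolation=cv2.INTER_CUBIC)
cv2.imwrite('pics/top0c.png',a)
im=cv2.imread('pics/scene0.png');a=cv2.resize(im[180:320,180:340],None,fx=4.2,fy=4.2,interpolation=cv2.INTER_CUBIC)
cv2.imwrite('pics/scene0c.png',a)
print('hub',at('top',(243,131),.192),'ring',at('top',(257,168),.229))
print('funnel mouth',at('top',(196,196),.188))
for n,p,z in [('empty',(178,171),.0425),('flask',(242,215),.118)]:print(n,at('top',p,z))
E
```

```text
hub [0.673  0.0475 0.192 ] ring [0.5876 0.0185 0.229 ]
funnel mouth [0.5404 0.1452 0.188 ]
empty [0.6206 0.2114 0.0425]
flask [0.5062 0.0568 0.118 ]
```

View pics/top0c.png

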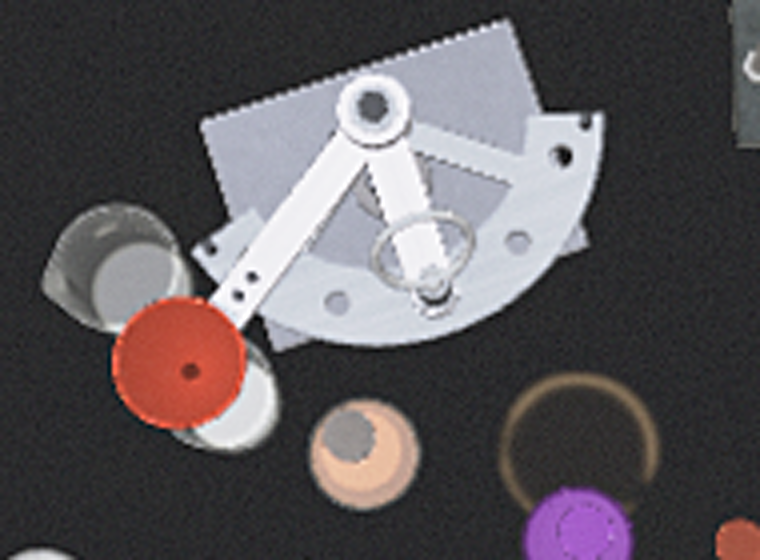

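View pics/scene0c.png

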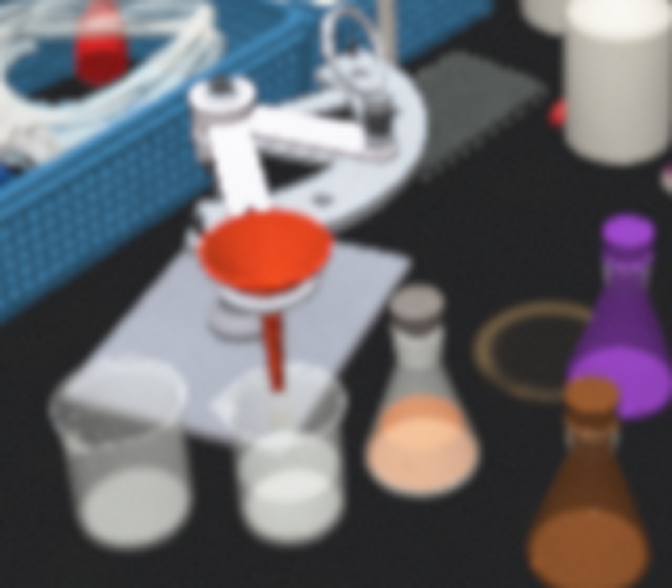

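Confirmed in the crops: the grey stopper is on the orange flask, and the clean beaker is the one on the +y side. The swing is therefore clockwise, to -0.524. Next I work out the stand's heading and the ring pose.

```bash
cat >> h.py <<'E'
from scipy.spatial.transform import Rotation as R
from scipy.optimize import least_squares
def goalR(head,tilt):
    # tool z forward(head)+down, tool y outward-up, x = y cross z
    h=np.array([np.cos(head),np.sin(head),0]);u=np.array([0,0,1.])
    z=np.sin(tilt)*h-np.cos(tilt)*u; y=np.cos(tilt)*h+np.sin(tilt)*u
    return R.from_matrix(np.c_[np.cross(y,z),y,z])
def delta(P,Rg):
    s=bot.sense();r=R.from_quat(s['orientation'])
    print('t',round(s['time_s'],2),'tcp',s['tool_pos'],'q',np.array(s['joint_positions']),'F',np.array(s['wrist_force']))
    print('shift(tool,units)',r.inv().apply(np.array(P)-s['tool_pos'])/.03,'world',np.array(P)-s['tool_pos'],'turn(units)',np.degrees((r.inv()*Rg).as_rotvec())/5)
E
python3 - <<'E'
from h import *
c=lambda x,y:(150+x/4-.375,105+y/4-.375)
H=[at('top',c(*p),.160)[:2] for p in [(562,155),(517,241),(337,303),(210,248)]]
ang=np.array([60,30,-30,-60])
hub=at('top',c(373,105),.192)[:2]
f=lambda v:np.ravel([v[:2]-.1*np.array([np.cos(v[2]+np.radians(a)),np.sin(v[2]+np.radians(a))])-h for a,h in zip(ang,H)])
for s in (1,):
    r=least_squares(f,[.67,.05,.35]);print('fit',r.x,np.degrees(r.x[2]),r.fun*1000)
print('hub',hub,'pinhead',at('top',c(436,288),.205),'ring',at('top',c(424,250),.229))
x=r.x;h=np.array([np.cos(x[2]),np.sin(x[2])])
ring=np.r_[x[:2]-.088*h,.229];print('ring model',ring, 'px',proj('top',ring),proj('scene',ring))
for da in(0,-30,30):
    a=x[2]+np.pi-np.radians(55)+np.radians(da);print(da,'outlet',x[:2]+.165*np.array([np.cos(a),np.sin(a)]))
Rg=goalR(x[2],np.radians(40));z=Rg.as_matrix()[:,2]
delta(ring-.1*z,Rg);print(ring-.1*z)
E
```

```text
fit [0.676  0.0514 0.2744] 15.723004490527064 [ -1.0624   4.5792  -0.3764   5.0086   3.5147   6.0133  -2.0759 -15.6011]
hub [0.6733 0.0477] pinhead [0.5746 0.0164 0.205 ] ring [0.5895 0.0211 0.229 ]
ring model [0.5913 0.0276 0.229 ] px [[252.3364 166.2698]] [[262.9374 192.8976]]
0 outlet [0.5483 0.1559]
-30 outlet [0.6176 0.2057]
30 outlet [0.5132 0.078 ]
t 0.9 tcp [ 0.1906 -0.5952  0.2533] q [-1.28    0.4231  1.6299  0.      1.0886 -0.019 ] F [-0.5579 -0.2184 -0.5932]
shift(tool,units) [ 16.9101 -15.7748  -1.742 ] world [0.3389 0.6054 0.0523] turn(units) [ -6.3403   6.12   -16.8146]
[0.5294 0.0102 0.3056]
```

```bash
cat >> h.py <<'E'
def rows(P,Rg,n,claw=0):
    "n equal steps from the current pose to P,Rg (turn spread on the geodesic), printed as a guide"
    s=bot.sense();r0=R.from_quat(s['orientation']);rv=(r0.inv()*Rg).as_rotvec()/n
    d=(np.array(P)-s['tool_pos'])/n;out=[]
    for k in range(n):
        r=r0*R.from_rotvec(rv*k);t=r.inv().apply(d)/.03
        out.append(' '.join(f'{v:.2f}' for v in [claw,*t,*(np.degrees(rv)/5)]))
    for i in range(0,n,10):print('; '.join(out[i:i+10]))
E
python3 - <<'E'
from h import *
rows([.50,-.01,.33],goalR(np.radians(17.5),0),20)
E
```

```text
0.00 0.79 -0.77 -0.13 0.00 -0.00 -0.90; 0.00 0.85 -0.71 -0.13 0.00 -0.00 -0.90; 0.00 0.90 -0.64 -0.13 0.00 -0.00 -0.90; 0.00 0.95 -0.57 -0.13 0.00 -0.00 -0.90; 0.00 0.99 -0.49 -0.13 0.00 -0.00 -0.90; 0.00 1.02 -0.41 -0.13 0.00 -0.00 -0.90; 0.00 1.05 -0.33 -0.13 0.00 -0.00 -0.90; 0.00 1.08 -0.25 -0.13 0.00 -0.00 -0.90; 0.00 1.09 -0.16 -0.13 0.00 -0.00 -0.90; 0.00 1.10 -0.08 -0.13 0.00 -0.00 -0.90
0.00 1.10 0.01 -0.13 0.00 -0.00 -0.90; 0.00 1.10 0.10 -0.13 0.00 -0.00 -0.90; 0.00 1.09 0.18 -0.13 0.00 -0.00 -0.90; 0.00 1.07 0.27 -0.13 0.00 -0.00 -0.90; 0.00 1.05 0.35 -0.13 0.00 -0.00 -0.90; 0.00 1.02 0.43 -0.13 0.00 -0.00 -0.90; 0.00 0.98 0.51 -0.13 0.00 -0.00 -0.90; 0.00 0.94 0.58 -0.13 0.00 -0.00 -0.90; 0.00 0.89 0.65 -0.13 0.00 -0.00 -0.90; 0.00 0.83 0.72 -0.13 0.00 -0.00 -0.90
```

servo_tool(series="0 0.8 -0.75 -0.3 0 0 -0.9; 0 0.85 -0.7 -0.3 0 0 -0.9; 0 0.9 -0.6 -0.3 0 0 -0.9; 0 0.95 -0.55 -0.3 0 0 -0.9; 0 1 -0.5 -0.3 0 0 -0.9; 0 1 -0.4 -0.2 0 0 -0.9; 0 1 -0.3 -0.2 0 0 -0.9; 0 1 -0.25 -0.2 0 0 -0.9; 0 1 -0.15 -0.2 0 0 -0.9; 0 1 -0.1 -0.2 0 0 -0.9", squeeze=40)

```text
time_s: 1.73
tool_pos: [0.3415, -0.3116, 0.3288]
orientation: [0.853, 0.522, 0.0, 0.0]
wrist_force: [1.4, -0.2, -0.0]
finger_gap: -0.0002
gripper_force: 0.0
```

servo_tool(series="0 1 0 0 0 0 -0.9; 0 1 0.1 0 0 0 -0.9; 0 1 0.2 0 0 0 -0.9; 0 1 0.25 0 0 0 -0.9; 0 1 0.35 0 0 0 -0.9; 0 1 0.4 0 0 0 -0.9; 0 1 0.5 0 0 0 -0.9; 0 0.95 0.55 0 0 0 -0.9; 0 0.9 0.6 0 0 0 -0.9; 0 0.8 0.7 0 0 0 -0.9")

```text
time_s: 2.57
tool_pos: [0.4866, -0.0301, 0.3285]
orientation: [0.588, 0.809, 0.0, 0.0]
wrist_force: [0.4, -0.8, -0.6]
finger_gap: -0.0001
gripper_force: 0.0
```

Run:
```python
from h import *
Rg=goalR(np.radians(17.5),np.radians(40));z=Rg.as_matrix()[:,2]
P=np.array([.5895,.021,.229])-.12*z;print(P)
delta(P,Rg);print('z',R.from_quat(bot.sense()['orientation']).as_matrix()[:,2]);rows(P,Rg,10)
```

```text
[ 0.5159 -0.0022  0.3209]
t 2.57 tcp [ 0.4866 -0.0301  0.3285] q [-0.0861  0.1296  1.8485  0.      1.1632 -0.4001] F [ 0.3725 -0.7655 -0.5819]
shift(tool,units) [0.5816 1.2167 0.2541] world [ 0.0293  0.0279 -0.0076] turn(units) [-7.9962 -0.0326  0.0939]
z [ 0.0003 -0.     -1.    ]
0.00 0.06 0.12 0.03 -0.80 -0.00 0.01; 0.00 0.06 0.12 0.03 -0.80 -0.00 0.01; 0.00 0.06 0.12 0.04 -0.80 -0.00 0.01; 0.00 0.06 0.11 0.05 -0.80 -0.00 0.01; 0.00 0.06 0.11 0.06 -0.80 -0.00 0.01; 0.00 0.06 0.11 0.07 -0.80 -0.00 0.01; 0.00 0.06 0.10 0.07 -0.80 -0.00 0.01; 0.00 0.06 0.10 0.08 -0.80 -0.00 0.01; 0.00 0.06 0.09 0.09 -0.80 -0.00 0.01; 0.00 0.06 0.08 0.09 -0.80 -0.00 0.01
```

servo_tool(series="0 0.06 0.12 0.03 -0.8 0 0; 0 0.06 0.12 0.03 -0.8 0 0; 0 0.06 0.12 0.04 -0.8 0 0; 0 0.06 0.11 0.05 -0.8 0 0; 0 0.06 0.11 0.06 -0.8 0 0; 0 0.06 0.11 0.07 -0.8 0 0; 0 0.06 0.1 0.07 -0.8 0 0; 0 0.06 0.1 0.08 -0.8 0 0; 0 0.06 0.09 0.09 -0.8 0 0; 0 0.06 0.08 0.09 -0.8 0 0")

```text
time_s: 3.4
tool_pos: [0.5158, -0.0038, 0.3211]
orientation: [0.554, 0.758, 0.277, 0.203]
wrist_force: [0.1, 0.9, 0.3]
finger_gap: -0.0002
gripper_force: 0.0
```

Run:
```python
from h import *
Rg=goalR(np.radians(17.5),np.radians(40));z=Rg.as_matrix()[:,2]
P=np.array([.5895,.021,.229])-.12*z
delta(P,Rg)
for c in ['wrist']:
    im=bot.get_image(c);cv2.imwrite(f'pics/{c}1.png',im[:,:,::-1])
    for q in ['ring_center','index_pin']: print(q,[(np.round(d['position'],1),round(d['score'],2)) for d in bot.find_in(q,c)[:3]])
    print(proj(c,[[.5895,.021,.229],[.673,.0477,.192],[.575,.0167,.205]]))
```

```text
t 3.4 tcp [ 0.5158 -0.0038  0.3211] q [-0.2016 -0.0077  2.1884  0.8035  0.4517 -1.1556] F [0.1072 0.9175 0.2539]
shift(tool,units) [0.0493 0.0127 0.0186] world [ 0.0002  0.0016 -0.0002] turn(units) [ 0.0407 -0.0098  0.0408]
ring_center [(array([253.5, 206.9]), 0.72)]
index_pin [(array([256.5, 204.3]), 0.84)]
[[282.7012 210.2513]
 [327.1026 185.3214]
 [246.7309 206.5277]]
```

View pics/wrist1.png

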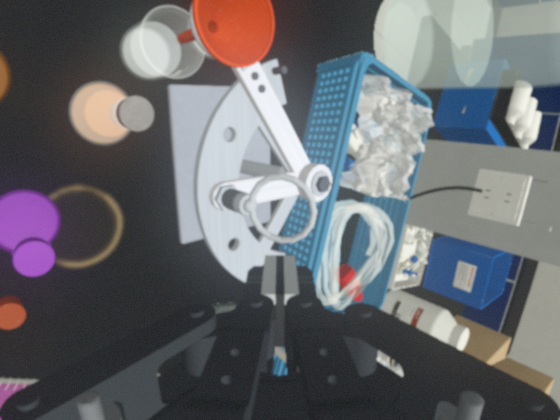

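The wrist view shows the ring at about (282,208), within 2 px of the prediction. The hub at (318,181) is off by a few px, so I'll enlarge it to refine.

Run:
```python
from h import *
im=cv2.imread('pics/wrist1.png');a=cv2.resize(im[120:280,180:340],None,fx=3.7,fy=3.7,interpolation=cv2.INTER_CUBIC)
# model overlay of ring
ring=np.array([.5895,.021,.229]);h=np.array([np.cos(np.radians(17.5)),np.sin(np.radians(17.5)),0]);s=np.array([-h[1],h[0],0]);u=.5*h+np.array([0,0,.866])
t=np.linspace(0,2*np.pi,24)
p=proj('wrist',[ring+.0245*(np.cos(k)*s+np.sin(k)*u) for k in t])
for q in p: cv2.circle(a,tuple(int(v) for v in ((q-[180,120]+.5)*3.7)),2,(0,0,255),-1)
cv2.imwrite('pics/w1c.png',a);print(bot.camera_info('wrist')['fx'],np.array(bot.camera_info('wrist')['world_from_camera']))
```

```text
343.3386328657962 [[ 0.7315  0.1184  0.6715  0.4201]
 [ 0.234  -0.9686 -0.0842  0.0415]
 [ 0.6405  0.2188 -0.7362  0.4114]
 [ 0.      0.      0.      1.    ]]
```

View pics/w1c.png

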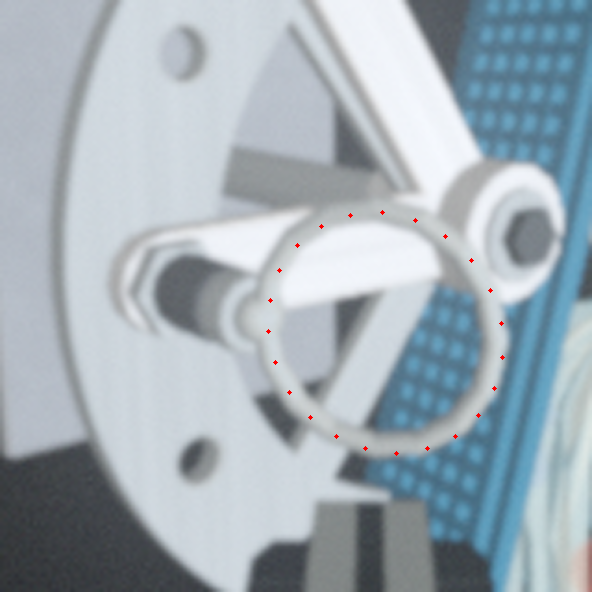

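The overlay fits the ring within 1 mm. I'll bring the tips up to the ring.

servo_tool(series="0 0.05 0 0.4 0 0 0; 0 0 0 0.4 0 0 0; 0 0 0 0.4 0 0 0; 0 0 0 0.4 0 0 0; 0 0 0 0.4 0 0 0; 0 0 0 0.3 0 0 0; 0 0 0 0.3 0 0 0; 0 0 0 0.2 0 0 0; 0 0 0 0 0 0 0; 0 0 0 0 0 0 0")

```text
time_s: 4.38
tool_pos: [0.5673, 0.0147, 0.2565]
orientation: [0.554, 0.759, 0.276, 0.201]
wrist_force: [-0.3, 0.1, -0.6]
finger_gap: -0.0001
gripper_force: 0.0
```

Run:
```python
from h import *
Rg=goalR(np.radians(17.5),np.radians(40))
delta([.5890,.021,.229],Rg)
im=bot.get_image('wrist').copy()
ring=np.array([.589,.021,.2287]);h=np.array([np.cos(np.radians(17.5)),np.sin(np.radians(17.5)),0]);s=np.array([-h[1],h[0],0]);u=.5*h+np.array([0,0,.866])
t=np.linspace(0,2*np.pi,24)
for q in proj('wrist',[ring+.0245*(np.cos(k)*s+np.sin(k)*u) for k in t]): cv2.circle(im,tuple(int(v) for v in q),1,(255,0,0),-1)
cv2.imwrite('pics/w2.png',cv2.resize(im[120:360,140:420],None,fx=2.4,fy=2.4,interpolation=cv2.INTER_CUBIC)[:,:,::-1])
```

```text
t 4.38 tcp [0.5673 0.0147 0.2565] q [-0.1308  0.1907  2.1561  1.0987  0.3137 -1.4256] F [-0.2837  0.1163 -0.5561]
shift(tool,units) [-0.0223 -0.0126  1.1866] world [ 0.0217  0.0063 -0.0275] turn(units) [-0.0062 -0.0434  0.0458]
```

View pics/w2.png

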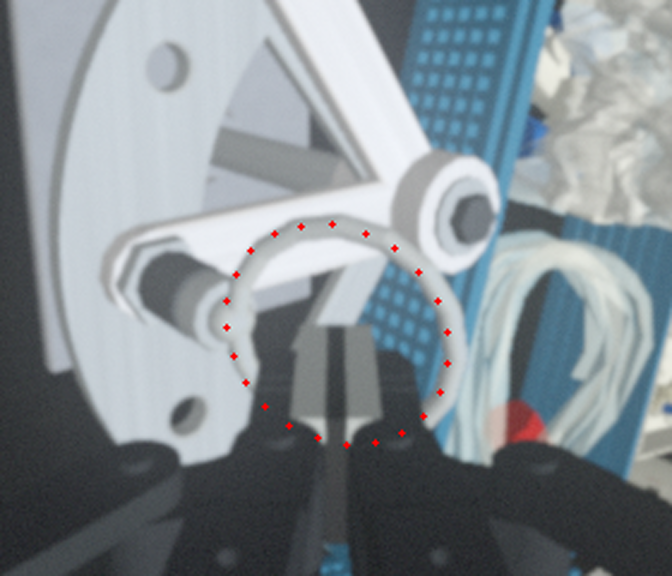

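The real wire sits about 2 mm image-right (tool +y) of the model. I'll shift slightly in +y and go in.

servo_tool(series="0 0 0.05 0.1 0 0 0; 0 0 0 0.15 0 0 0; 0 0 0 0.15 0 0 0; 0 0 0 0.15 0 0 0; 0 0 0 0.15 0 0 0; 0 0 0 0.15 0 0 0; 0 0 0 0.15 0 0 0; 0 0 0 0.1 0 0 0; 0 0 0 0 0 0 0; 0 0 0 0 0 0 0")

```text
time_s: 5.27
tool_pos: [0.5879, 0.0213, 0.2316]
orientation: [0.554, 0.759, 0.276, 0.201]
wrist_force: [0.8, 0.9, -0.2]
finger_gap: -0.0001
gripper_force: 0.0
```

Run:
```python
from h import *
s=bot.sense();P=np.array(s['tool_pos']);delta(P+[0,0,.01],goalR(np.radians(17.5),np.radians(40)))
```

```text
t 5.27 tcp [0.5879 0.0213 0.2316] q [-0.1083  0.2667  2.1342  1.2596  0.2778 -1.5762] F [ 0.8129  0.9142 -0.1526]
shift(tool,units) [ 0.0001  0.2141 -0.2555] world [0.   0.   0.01] turn(units) [-0.0059 -0.0353  0.0376]
```

servo_tool(series="0 0 0.04 -0.05 0 0 0; 0 0 0.04 -0.05 0 0 0; 0 0 0.04 -0.05 0 0 0; 0 0 0.04 -0.05 0 0 0; 0 0 0.04 -0.05 0 0 0; 0 0 0.04 -0.05 0 0 0; 0 0 0 0 0 0 0; 0 0 0 0 0 0 0; 0 0 0 0 0 0 0; 0 0 0 0 0 0 0")

```text
time_s: 6.1
tool_pos: [0.5871, 0.0212, 0.2429]
orientation: [0.554, 0.759, 0.276, 0.201]
wrist_force: [-4.2, -2.5, -3.1]
finger_gap: -0.0003
gripper_force: 2.7
```

servo_tool(series="0 0 0.04 -0.05 0 0 0; 0 0 0.04 -0.05 0 0 0; 0 0 0.04 -0.05 0 0 0; 0 0 0 0 0 0 0; 0 0 0.04 -0.05 0 0 0; 0 0 0.04 -0.05 0 0 0; 0 0 0 0 0 0 0; 0 0 0 0 0 0 0; 0 0 0 0 0 0 0; 0 0 0 0 0 0 0")

```text
time_s: 6.93
tool_pos: [0.5872, 0.0212, 0.2528]
orientation: [0.554, 0.759, 0.276, 0.201]
wrist_force: [-5.3, -1.4, -8.6]
finger_gap: -0.0002
gripper_force: 4.6
```

servo_tool(series="0 0 0.04 -0.05 0 0 0; 0 0 0.04 -0.05 0 0 0; 0 0 0 0 0 0 0; 0 0 0 0 0 0 0; 0 0 0 0 0 0 0; 0 0 0 0 0 0 0; 0 0 0 0 0 0 0; 0 0 0 0 0 0 0; 0 0 0 0 0 0 0; 0 0 0 0 0 0 0")

```text
time_s: 7.77
tool_pos: [0.5872, 0.0212, 0.2568]
orientation: [0.554, 0.759, 0.276, 0.201]
wrist_force: [-5.6, -1.6, -9.1]
finger_gap: 0.0
gripper_force: 4.8
```

Run:
```python
from h import *
s=bot.sense();P=np.array(s['tool_pos']);post=np.array([.6735,.0480])
print(s['wrist_force'],proj('wrist',[.589,.021,.229]))
# swing clockwise 30 deg about the post, 20 rows
r0=R.from_quat(s['orientation']);a=np.radians(-30/20)
for k in (0,19):
    rk=R.from_euler('z',a*k);p=lambda k:np.r_[post,0]+R.from_euler('z',a*k).apply(P-np.r_[post,0])
    r=rk*r0;print('step',r.inv().apply(p(k+1)-p(k))/.03,'turn',np.degrees((r.inv()*R.from_euler('z',a)*r).as_rotvec())/5)
im=bot.get_image('wrist');cv2.imwrite('pics/w3.png',im[:,:,::-1])
```

```text
[-5.612  -1.622  -9.1269] [[243.523  273.9347]]
step [0.0789 0.0013 0.0011] turn [-0.0001 -0.1927  0.2299]
step [0.0789 0.0013 0.0011] turn [-0.0001 -0.1927  0.2299]
```

View pics/w3.png

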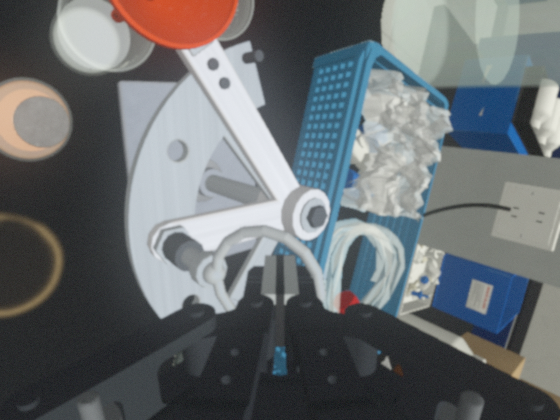

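The ring is hooked and the pin is about 14 mm up. Joint 5 would hit its lower limit while yawing at 40° tilt, so I'll ease the tilt to about 35° first.

servo_tool(series="0 0 0 0 0.3 0 0; 0 0 0 0 0.3 0 0; 0 0 0 0 0.3 0 0; 0 0 0 0 0.2 0 0; 0 0 0 0 0 0 0; 0 0 0 0 0 0 0; 0 0 0 0 0 0 0; 0 0 0 0 0 0 0; 0 0 0 0 0 0 0; 0 0 0 0 0 0 0")

```text
time_s: 8.65
tool_pos: [0.5866, 0.0214, 0.2564]
orientation: [0.563, 0.772, 0.239, 0.174]
wrist_force: [-5.6, -2.6, -8.5]
finger_gap: 0.0001
gripper_force: 5.1
```

```bash
cat >> h.py <<'E'
def swing(n,sw,yaw):
    s=bot.sense();P=np.array(s['tool_pos']);c=np.array([.6735,.0480,0]);r0=R.from_quat(s['orientation'])
    print('q',np.array(s['joint_positions']),'F',np.array(s['wrist_force']),P)
    w=lambda k:R.from_euler('z',np.radians(sw/n*k));y=lambda k:R.from_euler('z',np.radians(yaw/n*k))*r0
    for k in range(n):
        d=w(k+1).apply(P-c)-w(k).apply(P-c);r=y(k)
        print(r.inv().apply(d)/.03,np.degrees((r.inv()*y(k+1)).as_rotvec())/5)
E
python3 -c "
from h import *
swing(20,-30,-20)"
```

```text
q [-0.0893  0.2167  2.0666  0.6605  0.3687 -0.962 ] F [-5.5707 -2.59   -8.5258] [0.5866 0.0214 0.2564]
[0.0793 0.0017 0.0013] [-0.0003 -0.113   0.165 ]
[0.0793 0.0022 0.0017] [-0.0003 -0.113   0.165 ]
[0.0793 0.0028 0.0021] [-0.0003 -0.113   0.165 ]
[0.0792 0.0034 0.0024] [-0.0003 -0.113   0.165 ]
[0.0792 0.0039 0.0028] [-0.0003 -0.113   0.165 ]
[0.0791 0.0045 0.0032] [-0.0003 -0.113   0.165 ]
[0.0791 0.0051 0.0036] [-0.0003 -0.113   0.165 ]
[0.079  0.0056 0.004 ] [-0.0003 -0.113   0.165 ]
[0.079  0.0062 0.0044] [-0.0003 -0.113   0.165 ]
[0.0789 0.0068 0.0048] [-0.0003 -0.113   0.165 ]
[0.0788 0.0073 0.0052] [-0.0003 -0.113   0.165 ]
[0.0787 0.0079 0.0056] [-0.0003 -0.113   0.165 ]
[0.0787 0.0085 0.006 ] [-0.0003 -0.113   0.165 ]
[0.0786 0.009  0.0063] [-0.0003 -0.113   0.165 ]
[0.0785 0.0096 0.0067] [-0.0003 -0.113   0.165 ]
[0.0784 0.0102 0.0071] [-0.0003 -0.113   0.165 ]
[0.0782 0.0107 0.0075] [-0.0003 -0.113   0.165 ]
[0.0781 0.0113 0.0079] [-0.0003 -0.113   0.165 ]
[0.078  0.0119 0.0083] [-0.0003 -0.113   0.165 ]
[0.0779 0.0124 0.0087] [-0.0003 -0.113   0.165 ]
```

servo_tool(series="0 0.08 0 0 0 -0.11 0.16; 0 0.08 0 0 0 -0.11 0.16; 0 0.08 0 0 0 -0.11 0.16; 0 0.08 0 0 0 -0.11 0.16; 0 0.08 0 0 0 -0.11 0.16; 0 0.08 0.01 0 0 -0.11 0.16; 0 0.08 0.01 0 0 -0.11 0.16; 0 0.08 0.01 0.01 0 -0.11 0.16; 0 0 0 0 0 0 0; 0 0 0 0 0 0 0")

```text
time_s: 9.48
tool_pos: [0.5825, 0.0405, 0.2566]
orientation: [0.614, 0.732, 0.227, 0.189]
wrist_force: [-5.2, 0.5, -8.3]
finger_gap: -0.0002
gripper_force: 4.5
```

Run:
```python
from h import *
im=bot.get_image('top');cv2.imwrite('pics/top4.png',cv2.resize(im[105:245,150:340],None,fx=3,fy=3,interpolation=cv2.INTER_CUBIC)[:,:,::-1])
s=bot.sense();print(np.array(s['joint_positions']),s['tool_pos'],s['wrist_force'])
# red funnel centre -> arm angle
m=cv2.inRange(cv2.cvtColor(im,cv2.COLOR_RGB2HSV),(0,150,90),(12,255,255));m[:, :150]=0;m[:,235:]=0;m[:150]=0
n,l,st,ce=cv2.connectedComponentsWithStats(m);k=1+np.argmax(st[1:,4]);print(st[k],ce[k])
p=at('top',ce[k],.188)[:2]-[.6735,.048];print(p,np.hypot(*p),np.degrees(np.arctan2(p[1],p[0])))
im0=cv2.imread('pics/top0.png')
m=cv2.inRange(cv2.cvtColor(im0,cv2.COLOR_BGR2HSV),(0,150,90),(12,255,255));m[:, :150]=0;m[:,235:]=0;m[:150]=0
n,l,st,ce=cv2.connectedComponentsWithStats(m);k=1+np.argmax(st[1:,4]);print(st[k],ce[k])
p=at('top',ce[k],.188)[:2]-[.6735,.048];print(p,np.hypot(*p),np.degrees(np.arctan2(p[1],p[0])))
```

```text
[ 0.0017  0.2022  2.0854  0.3655  0.2799 -0.4949] [0.5825 0.0405 0.2566] [-5.8244  0.4797 -9.0916]
[165 167  34  33 851] [181.0799 183.0071]
[-0.1056  0.1278] 0.16580950942843556 129.57679730754154
[178 179  33  33 844] [194.205  195.4194]
[-0.1318  0.1009] 0.16602340037624197 142.57636147685514
```

View pics/top4.png

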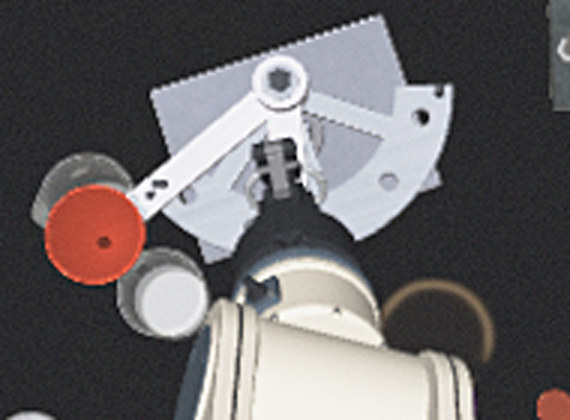

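The funnel has swung 13.0° (its radius still checks at 166 mm). There are 17° to go, so I continue by about 15.5°.

servo_tool(series="0 0.08 0.01 0 0 -0.11 0.16; 0 0.08 0.01 0 0 -0.11 0.16; 0 0.08 0.01 0.01 0 -0.11 0.16; 0 0.08 0.01 0 0 -0.11 0.16; 0 0.08 0.01 0.01 0 -0.11 0.16; 0 0.08 0.01 0 0 -0.11 0.16; 0 0.08 0.01 0.01 0 -0.11 0.16; 0 0.08 0.01 0 0 -0.11 0.16; 0 0.08 0.01 0.01 0 -0.11 0.16; 0 0.08 0.01 0.01 0 -0.11 0.16")

```text
time_s: 10.37
tool_pos: [0.5832, 0.0639, 0.2568]
orientation: [0.675, 0.676, 0.209, 0.208]
wrist_force: [-5.5, -0.6, -8.2]
finger_gap: 0.0001
gripper_force: 4.6
```

```bash
cat >> h.py <<'E'
def arm():
    im=bot.get_image('top')
    m=cv2.inRange(cv2.cvtColor(im,cv2.COLOR_RGB2HSV),(0,150,90),(12,255,255));m[:, :140]=0;m[:,235:]=0;m[:130]=0
    n,l,st,ce=cv2.connectedComponentsWithStats(m);k=1+np.argmax(st[1:,4])
    p=at('top',ce[k],.188)[:2]-[.6735,.048];print('r',np.hypot(*p),'arm deg',np.degrees(np.arctan2(p[1],p[0]))-142.58)
    s=bot.sense();print(np.array(s['joint_positions']),s['tool_pos'],np.array(s['wrist_force']),s['time_s'])
E
python3 -c "
from h import *
arm()"
```

```text
r 0.16560704615545147 arm deg -28.417992348248262
[ 0.1215  0.2061  2.0789 -0.2547  0.2701  0.3456] [0.5834 0.0643 0.2569] [-6.5568 -0.3618 -7.8944] 10.4167
```

servo_tool(series="0 0.07 0.01 0.01 0 -0.1 0.14; 0 0 0 0 0 0 0; 0 0 0 0 0 0 0; 0 0 0 0 0 0 0; 0 0 0 0 0 0 0; 0 0 0 0 0 0 0; 0 0 0 0 0 0 0; 0 0 0 0 0 0 0; 0 0 0 0 0 0 0; 0 0 0 0 0 0 0")

```text
time_s: 11.25
tool_pos: [0.5837, 0.0661, 0.2568]
orientation: [0.68, 0.672, 0.207, 0.21]
wrist_force: [-7.1, 0.9, -7.6]
finger_gap: 0.0002
gripper_force: 4.9
```

```bash
python3 -c "
from h import *
arm()
print(R.from_quat(bot.sense()['orientation']).inv().apply([0,0,-.01])/.03)"
```

```text
r 0.1656703984489668 arm deg -29.951895485571754
[ 0.1305  0.2076  2.0771 -0.2987  0.2751  0.4061] [0.5836 0.0661 0.2567] [-5.8484  0.3495 -8.941 ] 11.3
[ 0.     -0.1877  0.2755]
```

-29.95°, right at the hole. Lowering 10 mm.

servo_tool(series="0 0 -0.04 0.06 0 0 0; 0 0 -0.04 0.06 0 0 0; 0 0 -0.04 0.05 0 0 0; 0 0 -0.04 0.05 0 0 0; 0 0 -0.04 0.06 0 0 0; 0 0 -0.04 0.06 0 0 0; 0 0 -0.04 0.05 0 0 0; 0 0 -0.04 0.05 0 0 0; 0 0 0 0 0 0 0; 0 0 0 0 0 0 0")

```text
time_s: 12.13
tool_pos: [0.5854, 0.0666, 0.2426]
orientation: [0.679, 0.671, 0.209, 0.211]
wrist_force: [-5.2, 1.7, -2.6]
finger_gap: -0.0004
gripper_force: 2.7
```

```bash
python3 -c "
from h import *
arm()"
```

```text
r 0.16577977914637043 arm deg -29.650361292374612
[ 0.1307  0.2347  2.088  -0.3512  0.2333  0.46  ] [0.5854 0.0666 0.2426] [-5.0616  1.8971 -2.4208] 12.1833
```

servo_tool(series="0 0 -0.04 0.05 0 0 0; 0 0 -0.04 0.05 0 0 0; 0 0 -0.04 0.05 0 0 0; 0 0 -0.04 0.06 0 0 0; 0 0 0 0 0 0 0; 0 0 0 0 0 0 0; 0 0 0 -0.1 0 0 0; 0 0 0 -0.1 0 0 0; 0 0 0 -0.1 0 0 0; 0 0 0 0 0 0 0")

```text
time_s: 13.02
tool_pos: [0.579, 0.0662, 0.2415]
orientation: [0.679, 0.672, 0.209, 0.211]
wrist_force: [-0.0, -0.7, 0.5]
finger_gap: -0.0004
gripper_force: 0.0
```

```bash
python3 -c "
from h import *
arm()"
```

```text
r 0.1658268590500455 arm deg -29.63940443296606
[ 0.1319  0.2282  2.1011 -0.3631  0.2284  0.4716] [0.579  0.0662 0.2413] [-0.5988  0.1411 -0.3059] 13.0667
```

Free of contact. Retracting.

servo_tool(series="0 0 0 -0.2 0 0 0; 0 0 0 -0.2 0 0 0; 0 0 0 -0.3 0 0 0; 0 0 0 -0.3 0 0 0; 0 0 0 -0.4 0 0 0; 0 0 0 -0.4 0 0 0; 0 0 0 -0.4 0 0 0; 0 0 0 -0.4 0 0 0; 0 0 0 0 0 0 0; 0 0 0 0 0 0 0")

```text
time_s: 13.9
tool_pos: [0.5348, 0.0667, 0.3062]
orientation: [0.678, 0.672, 0.209, 0.211]
wrist_force: [0.5, 0.1, 0.4]
finger_gap: -0.0
gripper_force: 0.0
```

Run:
```python
from h import *
arm()
im=bot.get_image('wrist').copy()
a=np.radians(-12.5);h=np.array([np.cos(a),np.sin(a),0]);s=np.array([-h[1],h[0],0]);u=.5*h+np.array([0,0,.866])
ring=np.r_[np.array([.6735,.048])-.088*h[:2],.229]
for q in proj('wrist',[ring+.0245*(np.cos(k)*s+np.sin(k)*u) for k in np.linspace(0,6.28,24)]): cv2.circle(im,tuple(int(v) for v in q),1,(255,0,0),-1)
cv2.imwrite('pics/w5.png',im[:,:,::-1])
t=bot.get_image('top')
cv2.imwrite('pics/w5.png',np.hstack([cv2.resize(im[100:310,150:360],(400,400)),cv2.resize(t[105:245,140:280],(400,400))])[:,:,::-1])
```

```text
r 0.16576651208049387 arm deg -29.652440760179488
[ 0.1483  0.0493  2.1266 -0.2446  0.3787  0.3586] [0.5348 0.0667 0.3055] [-0.4962  0.186   0.226 ] 13.95
```

View pics/w5.png

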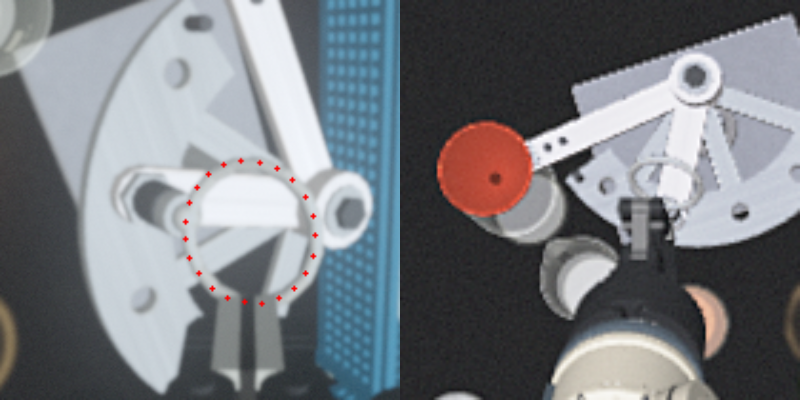

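The ring overlay, drawn at the home height of 229 mm and -30°, matches the picture, so the pin is home. The funnel is over the clean beaker, the other vessels stand, and the robot is clear.

```bash
python3 -c "
from workcell import bot
print(bot.hand_in())"
```

```text
the job is handed in; nothing more can be done
None
```

I swung the funnel one hole on so it hangs over the clean beaker, saw the pin home in that hole with the other vessels still standing, withdrew the arm and handed the job in at about 14 s; the hand-in returned no verdict.

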